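# Open the long oil-sample case

## Task

Open the long wooden sample case, the one whose lid has a bar-shaped pull: lift the lid level over the lip at the robot's end of the case, slide it all the way out of its grooves towards the robot, then lower it (do not drop it) flat and right way up onto the middle of the cork mat and let go. Leave the small case with the round knob shut.

Things in the scene. Friction and masses are not known exactly. Their poses are not given: they have to be found in the camera images.
- lid_pull (a point): Loose lid (0.12 kg) of the long case: wood plate 150 x 94 x 6 mm (x, y, z) with a bar-shaped pull upright at its middle, 14 (x) x 50 (y) x 30 mm tall. This point is the pull's centre, 15 mm above the plate's top, 21 mm above the lid's underside. At first the lid lies shut, on ledges 45 mm above the bench, axes parallel to the case's; it is clear of the case after sliding 164 mm to -x.
- case: Long plywood case, fixed, 178 x 122 x 85 mm, left or right of the mat. Origin: centre of underside; -x: exit, towards the robot within 0.2 rad. Ledges 45 mm up carry the lid, 4 mm play all round. The exit end is a lip 8 mm above the ledges. Top strips (74 mm open between them) cover the lid's long edges: it can rise 28 mm level, 15 is best to pass the lip. Other end closed, 79 mm high.
- mat: Cork mat fixed flat on the bench between the two cases or a little nearer the robot, 200 x 170 x 3 mm (x, y, z). Origin: centre of its underside, on the bench.
- small_knob (a point): Centre of the round knob, 20 mm across and 22 mm tall, on the loose lid (90 x 74 mm) of the small case (118 x 102 x 75 mm), which stands on the other side of the mat. 52 mm above the bench. To be left alone.
Mind the look-alikes: they are no part of the job. Leave any pink look-alike of the part that bears lid_pull alone.

How it is judged (in metres and radians):
On the way, in this order (a step that is already met when the one before it is completed fails the run):
1. the lid is lifted over the height of the lip (by more than 8 mm) while still inside the case (z of lid_pull in the frame of case above 0.0745 m and x of lid_pull in the frame of case above -0.02 m), for 0.05 s.
2. the lid has slid more than 100 mm out along the grooves (x of lid_pull in the frame of case below -0.1 m and y of lid_pull in the frame of case between -0.02 and 0.02 m).
3. the lid is lowered to within 15 mm of the mat, over its middle, while still in the gripper (horizontal distance between lid_pull and mat below 0.055 m and height (world z) of lid_pull below 0.039 m and contact force between the fingers and anything else above 0.5 N), for 0.05 s.
At the end, for the whole second after the job is handed in: The lid lies flat (within 6 degrees) and right way up on the cork mat, the centre of its pull within 45 mm of the mat's centre horizontally and less than 30 mm above the bench, released and at rest; the small case's lid is within 15 mm of where it was (horizontal distance between lid_pull and mat below 0.045 m and height (world z) of lid_pull below 0.03 m and angle between lid_pull's own z axis and vertical below 0.1 rad and distance of small_knob from where it was at the start of the episode below 0.015 m); the robot touches nothing.
It fails at once if the small case's lid was moved by more than 15 mm (distance of small_knob from where it was at the start of the episode above 0.015 m).
It also fails if it takes over 48 s, if anything falls off the work surface, if the arm or the gripper's body presses on something with over 40 N, if the wrist force passes 120 N, or if a joint passes its speed limit or range.

## Robot

A 7-joint arm with a two-finger parallel gripper is mounted at the origin on the work surface. World frame = base frame: x ahead of the robot, y to its left, z up, the work surface at z = 0. Lengths are in mm, angles in rad, forces in N, time in s.
With the tool pointing down it reaches from about 400 to 925 mm from the base axis. Payload 4.1 kg.
Tool frame: the origin (TCP) lies on the mounting face of the last link; the fingertips stand 173 mm ahead of it and the grasp point (between the pads) lies 155 mm ahead of it; z points along the fingers, y is the direction in which the jaws open and shut (so a half turn about z gives the same grasp; the last joint's range is limited). The gripper opens to 85 mm and grips with 20 to 120 N. Pads are 22 mm wide; open, the fingers measure 114 mm over their backs; the gripper's body (76 mm by 85 mm) begins 54 mm behind the grasp point. The pads swing forward as they close: fully open they stand 13 mm farther back than shut.
Start: joints at [-1.349, 0.398, 0.045, 1.537, -0.019, 1.207, -0.051], TCP at [204.933, 616.863, 404.747] pointing down, gripper open.
Joint ranges: [-2.82, 2.82], [-0.49, 2.23], [-1.37, 1.46], [0, 2.46], [-1.36, 4.5], [0.23, 2], [-2.94, 2.94]. Speed limits (rad/s): [2.57, 2.57, 3.14, 3.14, 3.14, 3.14, 3.14].

## Interface

Orientations are given as a 3x3 rotation matrix whose columns are the frame's x, y, z axes.
In Python, from plant import * gives the robot as it stands. The module is installed in compiled form; this text tells all that it offers.
- The arm moves only by the tool servo_tool, never from a script. Its argument "targets" is a list of rows, each a list of 5 numbers: the shift along the tool's x, y, z in cm, then the turn about the tool's z in degrees, then the finger opening in cm, from 0 to 8.54. A call has 1 to 12 rows; each row is the pose to reach, as a shift and turn from the pose measured when the call began, along the tool's axes at that moment; what a row does not reach only later rows make up. A row lasts 1/10 s, in which the tool goes at most 50 mm and 8.59 degrees, less where a joint would pass 70% of its speed; a pose out of reach is approached as far as the arm can. A call with a gripper value outside its range is refused whole. The fingers move at their own pace and stop on an object; "newtons" is the grip in N (left out, the last holds). Time passes only in rows, so rows that repeat a pose let the fingers close. It gives the time, the measured TCP pose, the force and the opening at its end, in the units of the state.
- get_state(): the state, without advancing time (a new reading comes with each control period).
- snapshot(name): name is "scene" or "top"; returns a dict with "frame" (400x640x3 uint8, blue, green, red), "K" (3x3 intrinsics, pixels), "dist_coeffs" ([k1, k2, p1, p2, k3] as OpenCV has them; the pictures are not rectified), "rvec" (rotation vector, rad) and "tvec" (3), from world to camera coordinates, as OpenCV has them. Camera axes: x right, y down, z forward; pixel columns grow to the right and rows downward; lengths in mm; the calibration is good to about 2 mm. A picture is of the moment at which its call begins. There is no depth.
- finish_job(): hands the job in, once; it reports no verdict.
Trained networks look in a picture, given as the dict that the camera call returned (one of the last four; its "shot" number tells which), for a name from the list of things; names that differ only in an ending like _2 or _b are one class to them, and where a whole thing is asked for, a point or a joint stands for the part that bears it (a point fixed in the world has none). Each returns a list of dicts, best first, with "conf" (0 to 1); they miss things now and then, are a little off and sometimes report something else, mostly with a low value. They report only what shows in the picture. A call takes as long as a camera call. They do not tell look-alikes from the thing itself.
- search_frame(label, picture): "extent" ([left, top, right, bottom] in pixels, round what is visible of it).
- regions_of(label, picture): "region" (400x640 bool, what is visible of it) and "extent" ([left, top, right, bottom] in pixels, round what is visible of it).
The state is a dict: "clock": time; "joint_positions": joint angles; "joint_vel": joint speeds; "joint_torque": joint torques, N m; "position": TCP position; "tool_rot": TCP orientation; "contact_force": force on the tool from outside, world axes, zero at the start; "moment": the same for the moment, N m; "gripper_width": opening from 0.0 (shut) to 1.0 (fully open).
Only numpy, scipy, OpenCV 4.12 (cv2) and the standard library are available. Lean on these libraries where they do the work, as an engineer would, in place of code of your own. Each camera call takes 0.05 s, during which the arm holds its last target.

## Working session

There is one attempt and no reset: what is moved stays moved. The work goes in short steps, Python scripts to look and compute and a tool call to move; the robot and the scene stay as the last step left them, time stands still between calls to the robot, and variables do not carry over. Pictures are saved under pics/ and viewed, and the job is handed in when it is done.

Besides the shell and the picture viewer there is one more tool, called after ">>>" as name([rows], argument=value, ...), one row to a line, values as JSON. servo_tool: Moves the arm, as the interface text tells. Its arguments: {"type":"object","properties":{"targets":{"type":"array"},"newtons":{"type":"number"}},"required":["targets"]}

```bash
mkdir -p pics; cat > h.py <<'E'
from plant import *
import numpy as np, cv2
def ray(pic,uv):
    K=np.array(pic["K"],float);d=np.array(pic["dist_coeffs"],float)
    R,_=cv2.Rodrigues(np.array(pic["rvec"],float));t=np.array(pic["tvec"],float).reshape(3)
    p=cv2.undistortPoints(np.array([[uv]],float),K,d).reshape(2)
    return -R.T@t, R.T@np.array([p[0],p[1],1.])
def at_z(pic,uv,z):
    c,d=ray(pic,uv); return c+d*(z-c[2])/d[2]
def proj(pic,P):
    return cv2.projectPoints(np.array(P,float).reshape(-1,1,3),np.array(pic["rvec"],float),np.array(pic["tvec"],float),np.array(pic["K"],float),np.array(pic["dist_coeffs"],float))[0].reshape(-1,2)
E
python3 - <<'E'
from h import *
s=get_state();print(s["clock"],s["position"],s["tool_rot"],s["gripper_width"])
for n in ["scene","top"]:
    p=snapshot(n);cv2.imwrite(f"pics/{n}0.png",p["frame"])
    print(n,ray(p,(320,200)))
    for l in ["lid_pull","case","mat","small_knob"]:
        for r in regions_of(l,p):
            print(n,l,round(r["conf"],2),r["extent"])
E
```

```text
0.0 [204.8067758  616.57584386 403.64268728] [[-9.49031074e-01  3.15182113e-01 -5.05485032e-04]
 [ 3.15182494e-01  9.49029151e-01 -1.91481426e-03]
 [-1.23795174e-04 -1.97653827e-03 -9.99998039e-01]] 1.0006487050245334
scene (array([753.13805823, 594.35194633, 889.49013929]), array([-0.29439985, -0.5898638 , -0.75211147]))
scene lid_pull 0.69 [317.6, 93.7, 384.2, 128.0]
scene lid_pull 0.65 [171.1, 155.1, 238.6, 191.8]
scene case 0.71 [157.2, 139.7, 254.0, 220.8]
scene mat 0.84 [232.1, 213.3, 348.1, 310.1]
scene small_knob 0.67 [265.9, 332.6, 325.6, 385.7]
top (array([ 268.03352355,  -36.20400755, 1357.30663123]), array([ 0.12677979, -0.02337898, -0.9916776 ]))
top lid_pull 0.98 [369.2, 117.1, 397.9, 168.4]
top lid_pull 0.86 [382.6, 258.5, 442.0, 308.1]
top case 0.89 [359.4, 105.8, 403.9, 177.0]
top mat 0.69 [267.5, 137.7, 323.9, 199.8]
top small_knob 0.72 [209.2, 121.2, 229.4, 148.2]
```

View pics/scene0.png

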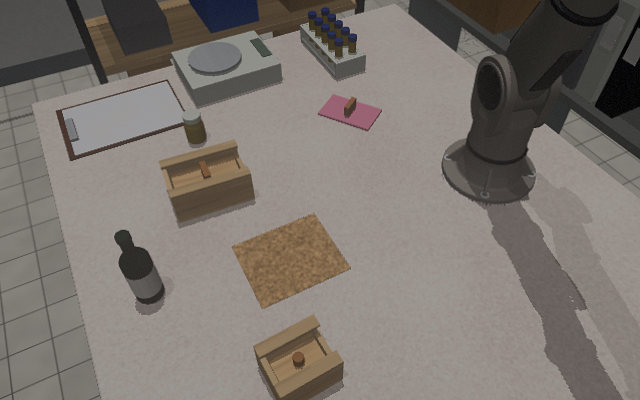

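View pics/top0.png

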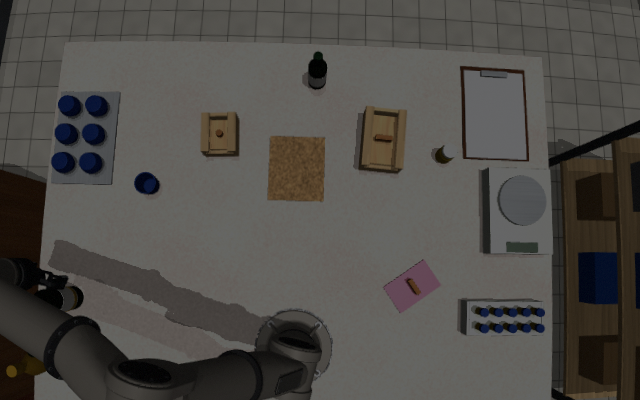

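The scene view shows the case at about (207,180) with the pull at (205,170), the mat at (291,260), the small case at (298,360) and the pink decoy at (350,110). In the top view the case is at (383,140), the mat at (297,168), the small case at (219,133) and the decoy at (412,287).

```bash
python3 - <<'E'
from h import *
p=snapshot("top");q=snapshot("scene")
c=p["frame"][95:187,345:420];cv2.imwrite("pics/topc.png",cv2.convertScaleAbs(cv2.resize(c,None,fx=6,fy=6,interpolation=cv2.INTER_CUBIC),alpha=1.4))
c=q["frame"][130:230,145:265];cv2.imwrite("pics/scc.png",cv2.convertScaleAbs(cv2.resize(c,None,fx=6,fy=6,interpolation=cv2.INTER_CUBIC),alpha=1.4))
for n,pic in(("top",p),("scene",q)):
    for l,z in(("case",85),("mat",3)):
        r=regions_of(l,pic)
        if not r: continue
        m=r[0]["region"].astype(np.uint8)
        cn=max(cv2.findContours(m,0,cv2.CHAIN_APPROX_NONE)[0],key=cv2.contourArea)
        W=np.array([at_z(pic,u,z)[:2] for u in cn.reshape(-1,2)],np.float32)
        print(n,l,cv2.minAreaRect(W))
E
```

```text
top case ((615.5280151367188, -245.0167999267578), (131.0104217529297, 197.90084838867188), 86.14414978027344)
top mat ((537.31982421875, 9.2149658203125), (202.33706665039062, 174.0762481689453), 1.446816086769104)
scene case ((623.2279052734375, -209.46875), (196.48898315429688, 177.92626953125), 86.81597137451172)
```

View pics/topc.png

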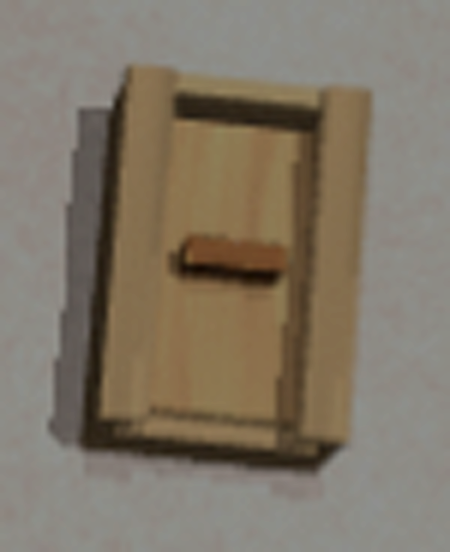

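View pics/scc.png

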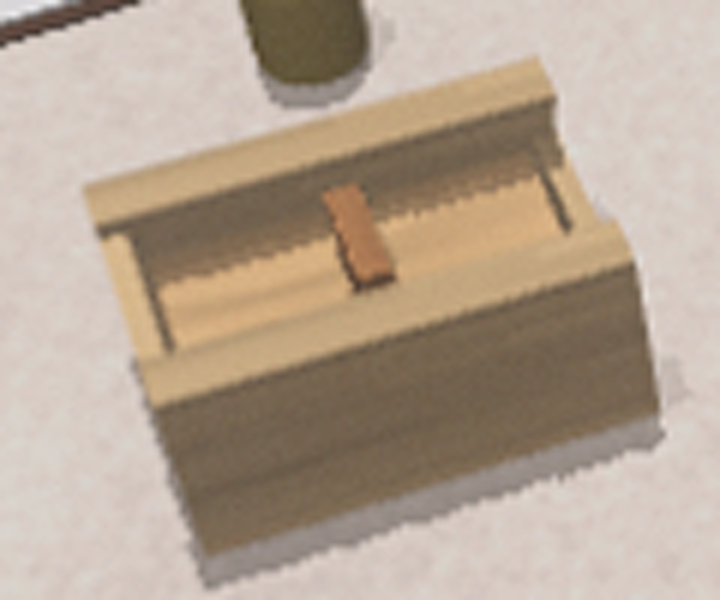

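```bash
python3 - <<'E'
from h import *
p=snapshot("top");q=snapshot("scene")
def g(pic,off,pts,z):
    return np.array([at_z(pic,(off[0]+(a+.5)/6-.5,off[1]+(b+.5)/6-.5),z)[:2] for a,b in pts])
for n,pic,off,cs,pl in(("top",p,(345,95),[(128,66),(371,90),(347,443),(102,415)],[(186,235),(288,247),(285,270),(183,260)]),
  ("scene",q,(145,130),[(158,402),(85,185),(540,57),(632,262)],[(322,190),(357,184),(395,275),(358,285)])):
    for z,pts in((85,cs),(81,pl)):
        W=g(pic,off,pts,z);e=np.roll(W,-1,0)-W
        print(n,z,W.round(1).tolist(),W.mean(0).round(1),np.linalg.norm(e,axis=1).round(1),np.degrees(np.arctan2(e[:,1],e[:,0])).round(1))
E
```

```text
top 85 [[715.8, -194.4], [708.6, -315.3], [530.3, -303.0], [539.9, -183.6]] [ 623.6 -249.1] [121.2 178.8 119.7 176.2] [-93.4 176.   85.4  -3.5]
top 81 [[632.0, -224.2], [627.9, -274.6], [616.3, -273.1], [619.4, -222.8]] [ 623.9 -248.7] [50.5 11.8 50.4 12.7] [-94.6 172.8  86.5  -6.2]
scene 85 [[711.8, -192.9], [704.4, -312.3], [527.9, -299.7], [538.6, -178.8]] [ 620.7 -245.9] [119.7 176.9 121.4 173.7] [-93.6 175.9  84.9  -4.7]
scene 81 [[626.3, -272.6], [613.6, -269.5], [616.9, -217.2], [630.6, -218.7]] [ 621.8 -244.5] [13.  52.4 13.7 54. ] [166.4  86.4  -6.2 -94.5]
```

Sizes match the given ones: case centre ≈ (622.5,-247.5), yaw -4.0°, pull ≈ (623,-247), mat ≈ (537,9). Next I travel above the pull with the jaws along the case's x.

>>> servo_tool([
  [-33, -34, 0, 38, 5],
  [-33, -34, 0, 38, 5],
  [-33, -34, 0, 38, 5],
  [-33, -34, 0, 38, 5],
  [-33, -34, 0, 38, 5],
  [-33, -34, 0, 38, 5],
  [-33, -34, 0, 38, 5],
  [-33, -34, 0, 38, 5],
  [-66.9, -68.8, 0, 75.6, 5],
  [-66.9, -68.8, 0, 75.6, 5],
  [-66.9, -68.8, 0, 75.6, 5],
  [-66.9, -68.8, 0, 75.6, 5],
], newtons=50)

```text
clock: 2.1
position: [466.5, 74.6, 405.2]
tool_rot: [[0.019, 1.0, 0.001], [1.0, -0.019, 0.001], [0.001, 0.001, -1.0]]
contact_force: [0.7, 0.4, -0.3]
gripper_width: 0.588
```

```bash
cat >> h.py <<'E'
def togo(x,y,z,yaw):
    "shift (cm) in tool axes, turn (deg) bringing tool y to yaw (deg, mod 180)"
    s=get_state();R=np.array(s["tool_rot"]);d=R.T@(np.array([x,y,z])-s["position"])/10
    a=np.degrees(np.arctan2(R[1,1],R[0,1]));t=(-(yaw-a)+90)%180-90
    print("clock",round(s["clock"],2),"pos",np.round(s["position"],1),"yawy",round(a,2),"tiltz",R[:,2].round(4),"F",np.round(s["contact_force"],1),"w",round(s["gripper_width"],3),"GO",d.round(2),round(t,2))
E
python3 -c "
from h import *
togo(622.5,-247.5,330,-4)"
```

```text
clock 2.1 pos [466.5  74.6 405.2] yawy -1.09 tiltz [ 0.0012  0.0013 -1.    ] F [ 0.7  0.4 -0.3] w 0.588 GO [-31.92  16.2    7.5 ] 2.91
```

>>> servo_tool([
  [-31.9, 16.2, 3, 2.9, 5],
  [-31.9, 16.2, 3, 2.9, 5],
  [-31.9, 16.2, 3, 2.9, 5],
  [-31.9, 16.2, 7.5, 2.9, 5],
  [-31.9, 16.2, 7.5, 2.9, 5],
  [-31.9, 16.2, 7.5, 2.9, 5],
  [-31.9, 16.2, 7.5, 2.9, 5],
  [-31.9, 16.2, 7.5, 2.9, 5],
  [-31.9, 16.2, 7.5, 2.9, 5],
  [-31.9, 16.2, 7.5, 2.9, 5],
])

```text
clock: 3.1
position: [622.4, -246.9, 329.7]
tool_rot: [[0.07, 0.998, 0.001], [0.998, -0.07, 0.002], [0.002, 0.0, -1.0]]
contact_force: [-0.1, 0.4, -0.5]
gripper_width: 0.587
```

```bash
python3 -c "
from h import *
togo(622.5,-247.5,229,-4)
p=snapshot('scene');cv2.imwrite('pics/s1.png',cv2.resize(p['frame'][60:260,60:380],None,fx=2.5,fy=2.5))"
```

```text
clock 3.1 pos [ 622.4 -246.9  329.7] yawy -4.0 tiltz [ 6.0e-04  2.3e-03 -1.0e+00] F [-0.1  0.4 -0.5] w 0.587 GO [-8.000e-02  1.000e-02  1.007e+01] -0.0
```

View pics/s1.png

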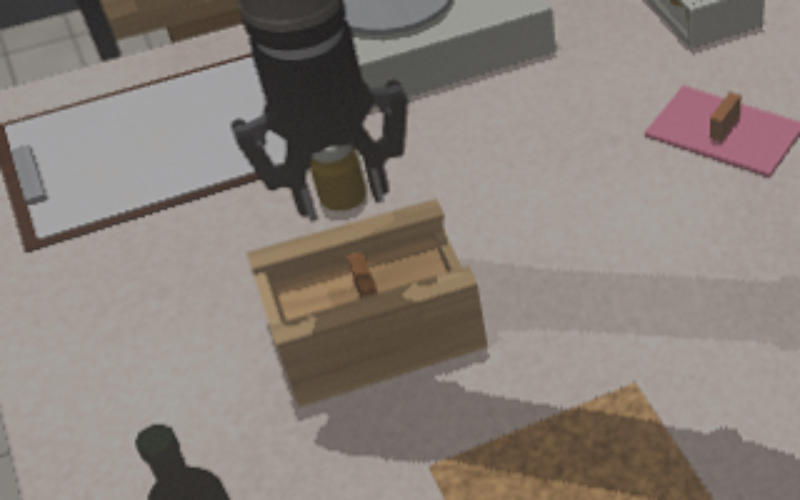

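The gripper hovers above the pull (at (362,272) in the picture), with the open jaws along the case's length. I go down next, keeping to 229 mm TCP height (fingertips at 56 mm).

>>> servo_tool([
  [0, 0, 3.5, 0, 5],
  [0, 0, 7, 0, 5],
  [0, 0, 9, 0, 5],
  [0, 0, 10, 0, 5],
  [0, 0, 10, 0, 5],
  [0, 0, 10, 0, 5],
])

```text
clock: 3.75
position: [623.4, -245.3, 231.6]
tool_rot: [[0.067, 0.998, 0.004], [0.998, -0.067, 0.002], [0.003, 0.003, -1.0]]
contact_force: [0.1, -0.9, 0.9]
gripper_width: 0.589
```

```bash
python3 -c "
from h import *
togo(622.5,-247.5,229,-4)
p=snapshot('scene');cv2.imwrite('pics/s2.png',cv2.resize(p['frame'][60:260,60:380],None,fx=2.5,fy=2.5))"
```

```text
clock 3.75 pos [ 623.4 -245.3  231.6] yawy -3.86 tiltz [ 0.0036  0.0023 -1.    ] F [ 0.1 -0.9  0.9] w 0.589 GO [-0.23 -0.07  0.26] 0.14
```

View pics/s2.png

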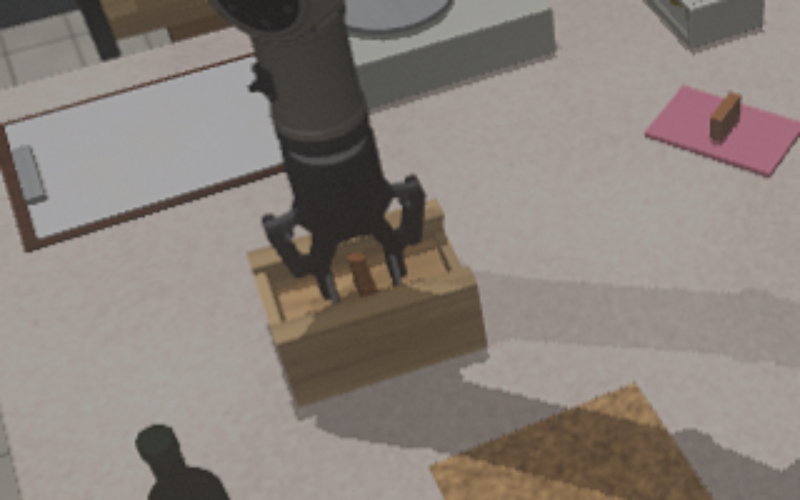

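The pull at (362,273) stands midway between the fingers (330,285) and (400,270). Closing next.

>>> servo_tool([
  [-0.2, 0, 0.2, 0.1, 3],
  [-0.2, 0, 0.2, 0.1, 1],
  [-0.2, 0, 0.2, 0.1, 1],
  [-0.2, 0, 0.2, 0.1, 0.5],
  [-0.2, 0, 0.2, 0.1, 0.5],
  [-0.2, 0, 0.2, 0.1, 0.5],
  [-0.2, 0, 0.2, 0.1, 0.5],
])

```text
clock: 4.5
position: [623.6, -248.1, 231.0]
tool_rot: [[0.07, 0.998, 0.005], [0.998, -0.07, 0.001], [0.002, 0.005, -1.0]]
contact_force: [-0.9, 0.2, 5.4]
gripper_width: 0.152
```

```bash
python3 -c "
from h import *
togo(622.5,-247.5,244,-4)"
```

```text
clock 4.5 pos [ 623.6 -248.1  231. ] yawy -3.99 tiltz [ 0.0054  0.0013 -1.    ] F [-0.9  0.2  5.4] w 0.152 GO [ 0.06 -0.1  -1.3 ] 0.01
```

>>> servo_tool([
  [0, 0, -0.7, 0, 0.5],
  [0, 0, -1.5, 0, 0.5],
  [0, 0, -1.5, 0, 0.5],
  [0, 0, -1.5, 0, 0.5],
])

```text
clock: 4.9
position: [623.5, -248.0, 246.1]
tool_rot: [[0.069, 0.998, 0.006], [0.998, -0.069, 0.001], [0.002, 0.006, -1.0]]
contact_force: [0.2, 0.2, -1.6]
gripper_width: 0.148
```

```bash
python3 -c "
from h import *
togo(622.5-170*np.cos(.0698),-247.5+170*np.sin(.0698),246,-4)
p=snapshot('scene');cv2.imwrite('pics/s3.png',cv2.resize(p['frame'][60:260,60:380],None,fx=2.5,fy=2.5))"
```

```text
clock 4.9 pos [ 623.5 -248.   246.1] yawy -3.98 tiltz [ 0.0057  0.0014 -1.    ] F [ 0.2  0.2 -1.6] w 0.148 GO [  0.05 -17.1   -0.08] 0.02
```

View pics/s3.png

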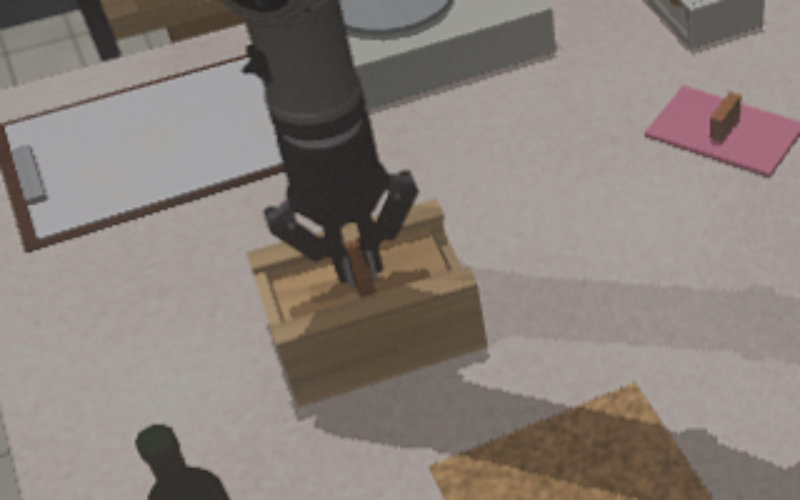

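The pull is held at (360,268) and the force matches the lid's weight. I slide out about 173 mm in steps.

>>> servo_tool([
  [0, -1.5, 0, 0, 0.5],
  [0, -3, 0, 0, 0.5],
  [0, -4.5, 0, 0, 0.5],
  [0, -6, 0, 0, 0.5],
  [0, -6, 0, 0, 0.5],
])

```text
clock: 5.45
position: [561.5, -244.0, 245.0]
tool_rot: [[0.071, 0.997, 0.002], [0.997, -0.071, 0.003], [0.003, 0.002, -1.0]]
contact_force: [-0.5, -0.3, -1.2]
gripper_width: 0.156
```

```bash
python3 -c "
from h import *
togo(622.5-174*np.cos(.0698),-247.5+174*np.sin(.0698),246,-4)
p=snapshot('scene');cv2.imwrite('pics/s4.png',cv2.resize(p['frame'][60:260,60:380],None,fx=2.5,fy=2.5))"
```

```text
clock 5.45 pos [ 561.5 -244.   245. ] yawy -4.09 tiltz [ 0.0024  0.0027 -1.    ] F [-0.5 -0.3 -1.2] w 0.156 GO [  0.06 -11.29  -0.13] -0.09
```

View pics/s4.png

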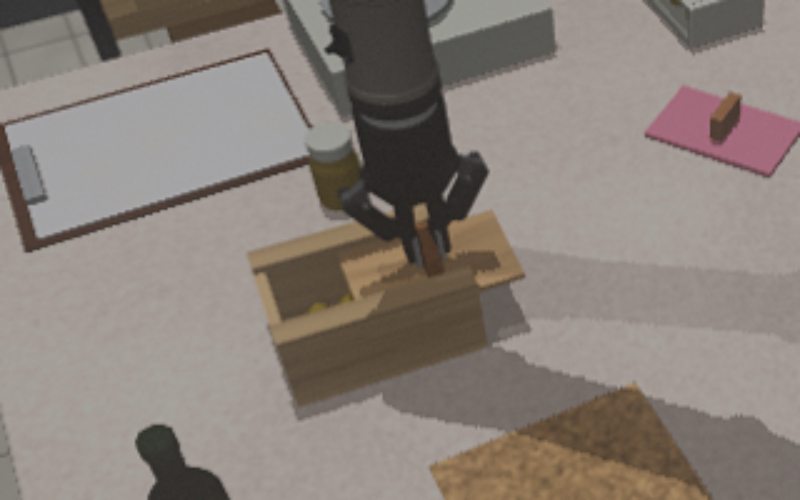

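The lid passes over the lip, level, with its near end at (500,245). Continuing out.

>>> servo_tool([
  [0, -1.5, -0.1, 0, 0.5],
  [0, -3, -0.1, 0, 0.5],
  [0, -5, -0.1, 0, 0.5],
  [0, -7, -0.1, 0, 0.5],
  [0, -9, -0.1, 0, 0.5],
  [0, -11.5, -0.1, 0, 0.5],
  [0, -12, -0.1, 0, 0.5],
  [0, -12, -0.1, 0, 0.5],
])

```text
clock: 6.3
position: [443.6, -235.5, 246.0]
tool_rot: [[0.071, 0.997, 0.006], [0.997, -0.071, 0.002], [0.002, 0.005, -1.0]]
contact_force: [0.8, 0.8, -2.2]
gripper_width: 0.152
```

```bash
python3 -c "
from h import *
togo(448,-235,330,-4)
p=snapshot('scene');cv2.imwrite('pics/s5.png',cv2.resize(p['frame'][60:260,60:380],None,fx=2.5,fy=2.5))"
```

```text
clock 6.3 pos [ 443.6 -235.5  246. ] yawy -4.06 tiltz [ 0.0056  0.0019 -1.    ] F [ 0.8  0.8 -2.2] w 0.152 GO [ 0.1   0.48 -8.4 ] -0.06
```

View pics/s5.png

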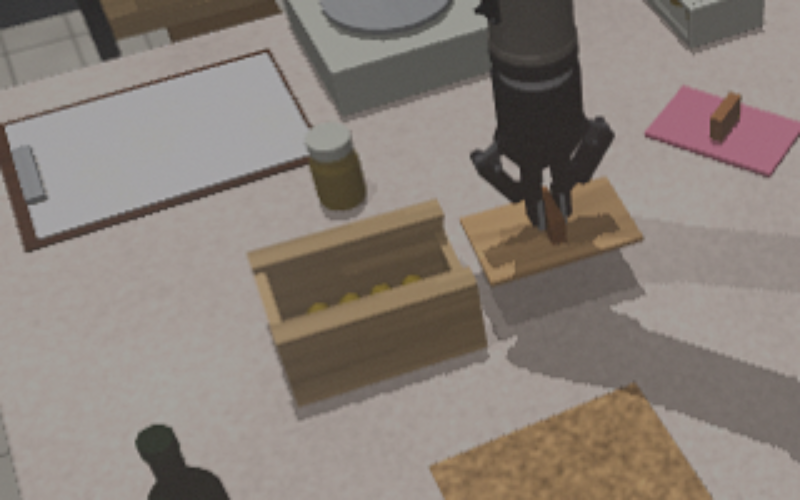

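The lid is fully out and level, about 15 mm clear of the case's end at (480,290). I re-measure the mat and compute the move.

```bash
python3 - <<'E'
from h import *
for n in("scene","top"):
    pic=snapshot(n)
    for r in regions_of("mat",pic)[:1]:
        cn=max(cv2.findContours(r["region"].astype(np.uint8),0,cv2.CHAIN_APPROX_NONE)[0],key=cv2.contourArea)
        print(n,r["conf"],cv2.minAreaRect(np.array([at_z(pic,u,3)[:2] for u in cn.reshape(-1,2)],np.float32)))
togo(537,8,310,0)
E
```

```text
scene 0.8 ((536.1617431640625, 9.631050109863281), (175.52549743652344, 202.21597290039062), 89.78519439697266)
top 0.95 ((537.9969482421875, 7.888580322265625), (197.35537719726562, 170.34335327148438), 0.15905888378620148)
clock 6.55 pos [ 444.5 -235.3  245.9] yawy -3.97 tiltz [ 0.0054  0.0013 -1.    ] F [ 0.   0.2 -1.5] w 0.152 GO [24.93  7.57 -6.33] -3.97
```

>>> servo_tool([
  [0, 0, -3, 0, 0.5],
  [0, 0, -6, 0, 0.5],
  [3, 0, -6.3, 0, 0.5],
  [6.5, 1.5, -6.3, -1, 0.5],
  [10, 3, -6.3, -2, 0.5],
  [13.5, 4.5, -6.3, -3, 0.5],
  [17, 6, -6.3, -4, 0.5],
  [20.5, 7.5, -6.3, -4, 0.5],
  [23.5, 7.5, -6.3, -4, 0.5],
  [24.9, 7.5, -6.3, -4, 0.5],
  [24.9, 7.5, -6.3, -4, 0.5],
  [24.9, 7.5, -6.3, -4, 0.5],
])

```text
clock: 7.75
position: [536.0, 6.3, 309.7]
tool_rot: [[0.001, 1.0, 0.005], [1.0, -0.001, -0.0], [-0.0, 0.005, -1.0]]
contact_force: [-0.6, -0.7, -2.2]
gripper_width: 0.153
```

```bash
python3 -c "
from h import *
togo(537,8.5,190,0)
p=snapshot('scene');cv2.imwrite('pics/s6.png',cv2.resize(p['frame'][150:350,150:470],None,fx=2.5,fy=2.5))"
```

```text
clock 7.75 pos [536.    6.3 309.7] yawy -0.05 tiltz [ 0.0052 -0.     -1.    ] F [-0.6 -0.7 -2.2] w 0.153 GO [ 0.22  0.04 11.97] -0.05
```

View pics/s6.png

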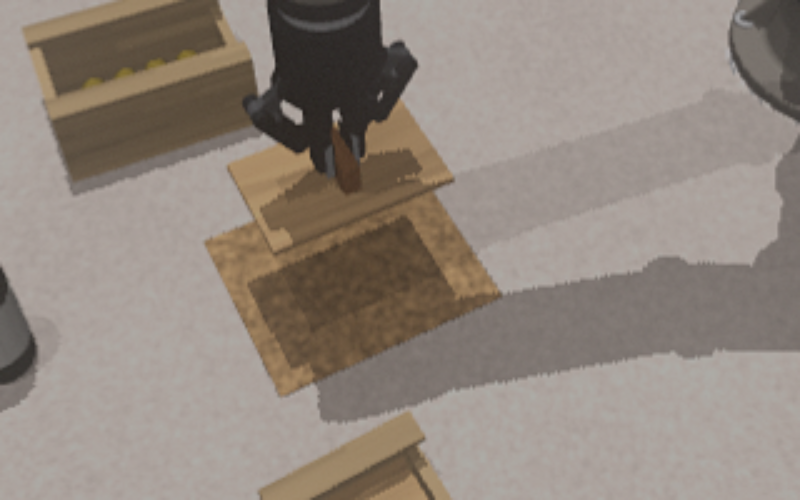

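The lid is level over the mat (lid centre (345,175), its shadow within the mat). On the mat the TCP should read 189, since it was 231 at pull height 66 and the resting height is 24. I lower to about 196 first.

>>> servo_tool([
  [0.2, 0, 3, 0, 0.5],
  [0.2, 0, 6, 0, 0.5],
  [0.2, 0, 8.5, 0, 0.5],
  [0.2, 0, 10, 0, 0.5],
  [0.2, 0, 11, 0, 0.5],
  [0.2, 0, 11.4, 0, 0.5],
  [0.2, 0, 11.4, 0, 0.5],
])

```text
clock: 8.5
position: [536.8, 7.2, 196.0]
tool_rot: [[0.003, 1.0, 0.006], [1.0, -0.003, -0.0], [0.0, 0.006, -1.0]]
contact_force: [-0.4, 0.7, -1.1]
gripper_width: 0.151
```

```bash
python3 -c "
from h import *
togo(537,8.5,189,0)"
```

```text
clock 8.5 pos [536.8   7.2 196. ] yawy -0.17 tiltz [ 0.0059 -0.     -1.    ] F [-0.4  0.7 -1.1] w 0.151 GO [0.13 0.02 0.71] -0.17
```

>>> servo_tool([
  [0.1, 0, 0.3, 0, 0.5],
  [0.1, 0, 0.6, 0, 0.5],
  [0.1, 0, 0.7, 0, 0.5],
  [0.1, 0, 0.7, 0, 0.5],
  [0.1, 0, 0.7, 0, 0.5],
])

```text
clock: 9.0
position: [537.0, 8.3, 189.3]
tool_rot: [[0.003, 1.0, 0.006], [1.0, -0.003, 0.0], [0.0, 0.006, -1.0]]
contact_force: [-0.1, 0.9, -1.1]
gripper_width: 0.156
```

```bash
python3 -c "
from h import *
togo(537,8.5,189,0)
p=snapshot('scene');cv2.imwrite('pics/s7.png',cv2.resize(p['frame'][150:350,150:470],None,fx=2.5,fy=2.5))"
```

```text
clock 9.0 pos [537.    8.3 189.3] yawy -0.17 tiltz [ 6.3e-03  2.0e-04 -1.0e+00] F [-0.1  0.9 -1.1] w 0.156 GO [0.02 0.   0.03] -0.17
```

View pics/s7.png

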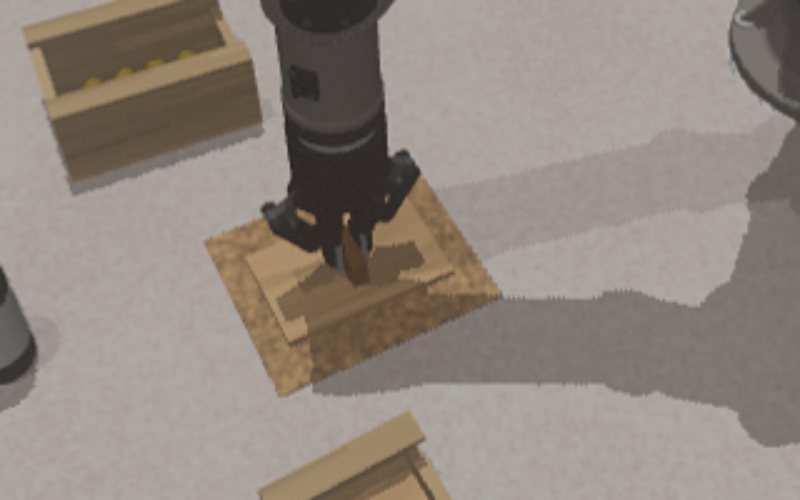

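The lid is centred on the mat, practically down, but the gripper still bears its weight. I go down a little more until contact shows.

>>> servo_tool([
  [0, 0, 0.1, 0, 0.5],
  [0, 0, 0.2, 0, 0.5],
  [0, 0, 0.2, 0, 0.5],
])

```text
clock: 9.35
position: [537.1, 8.1, 188.9]
tool_rot: [[0.003, 1.0, 0.005], [1.0, -0.003, 0.002], [0.002, 0.005, -1.0]]
contact_force: [-3.5, 0.5, 15.2]
gripper_width: 0.158
```

Contact shows at 15 N. I relieve it slightly, open the fingers and then rise.

>>> servo_tool([
  [0, 0, 0, 0, 0.5],
  [0, 0, 0, 0, 2.5],
  [0, 0, 0, 0, 4],
  [0, 0, 0, 0, 5],
  [0, 0, 0, 0, 5],
  [0, 0, 0, 0, 5],
])

```text
clock: 9.95
position: [537.2, 8.1, 188.8]
tool_rot: [[0.003, 1.0, 0.005], [1.0, -0.003, 0.002], [0.002, 0.005, -1.0]]
contact_force: [-0.6, 1.2, 0.0]
gripper_width: 0.585
```

```bash
python3 -c "
from h import *
togo(537,8.5,300,0)
p=snapshot('scene');cv2.imwrite('pics/s8.png',cv2.resize(p['frame'][150:350,150:470],None,fx=2.5,fy=2.5))"
```

```text
clock 9.95 pos [537.2   8.1 188.8] yawy -0.18 tiltz [ 0.0055  0.0017 -1.    ] F [-0.6  1.2  0. ] w 0.585 GO [  0.06   0.05 -11.12] -0.18
```

View pics/s8.png

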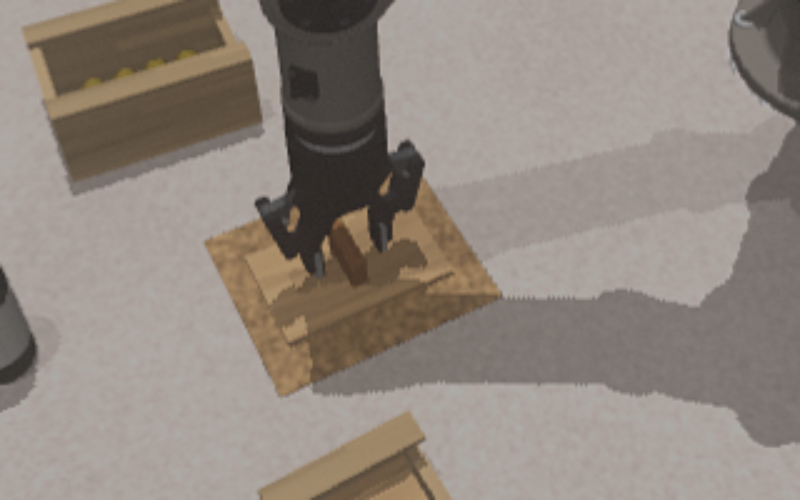

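The fingers stand free on both sides of the pull at (348,250) and the force is zero. Rising.

>>> servo_tool([
  [0, 0, -2, 0, 5],
  [0, 0, -5, 0, 5],
  [0, 0, -9, 0, 5],
  [0, 0, -13, 0, 5],
  [0, 0, -15, 0, 5],
  [0, 0, -15, 0, 5],
  [0, 0, -15, 0, 5],
])

```text
clock: 10.7
position: [536.1, 7.9, 338.7]
tool_rot: [[0.003, 1.0, 0.005], [1.0, -0.003, 0.002], [0.002, 0.005, -1.0]]
contact_force: [-1.4, 0.2, -0.9]
gripper_width: 0.586
```

```bash
python3 - <<'E'
from h import *
togo(537,8.5,300,0)
p=snapshot('scene');cv2.imwrite('pics/s9.png',cv2.resize(p['frame'][150:400,150:470],None,fx=2.4,fy=2.4))
for l in("lid_pull","small_knob","mat"):
    for r in regions_of(l,p):
        e=r["extent"];print(l,round(r["conf"],2),np.round(e,0),at_z(p,((e[0]+e[2])/2,(e[1]+e[3])/2),9).round(0))
print(proj(p,[537,8.5,24]),proj(p,[537,8.5,39]))
E
```

```text
clock 10.7 pos [536.1   7.9 338.7] yawy -0.17 tiltz [ 0.0054  0.0021 -1.    ] F [-1.4  0.2 -0.9] w 0.586 GO [0.05 0.07 3.87] -0.17
lid_pull 0.89 [250. 228. 329. 290.] [540.  20.   9.]
lid_pull 0.88 [318.  92. 385. 127.] [ 181. -348.    9.]
small_knob 0.96 [268. 334. 326. 382.] [619. 221.   9.]
mat 0.96 [232. 215. 347. 308.] [543.  25.   9.]
[[288.18158444 250.45529883]] [[287.74799092 246.19573641]]
```

View pics/s9.png

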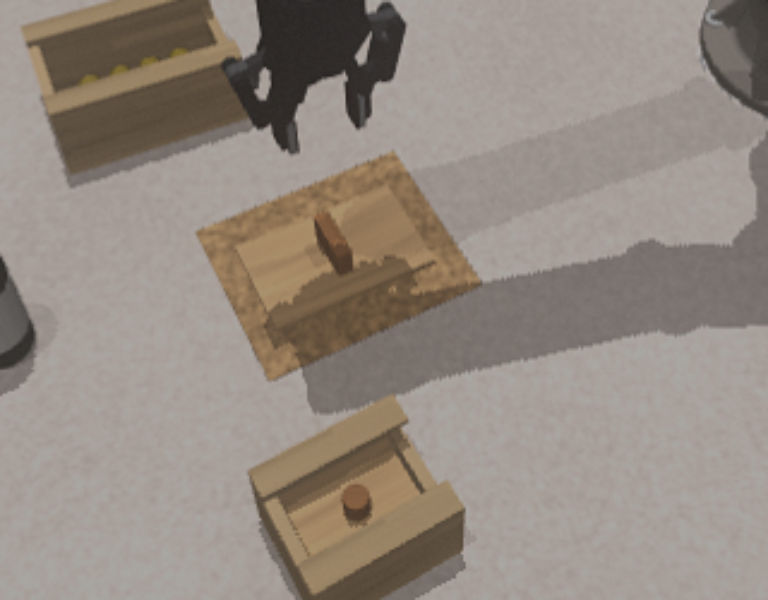

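The lid lies flat on the mat. The pull is at (333,242), against (331,241) predicted for the mat's centre, and the small case is shut. Handing in.

```bash
python3 -c "
from h import *
print(finish_job())"
```

```text
the job is handed in; nothing more can be done
None
```

The long case's lid now lies flat and right way up on the cork mat, and I handed the job in at about 11 s of the 48 s allowed. The hand-in gives no verdict, so the result below rests on my own checks.

- **What I did:** I gripped the bar pull with the jaws along the case, lifted the lid 15 mm level, and slid it out about 180 mm. I then carried it over the mat and lowered it to contact. The press at contact was about 15 N. I opened the fingers and rose 150 mm clear.
- **Position:** in the last picture the pull is within about 2 pixels, in the 2.4x enlarged view, of where the mat's centre should put it. That is a few millimetres, well inside the 45 mm allowed.
- **Small case:** its knob and lid look unmoved in the last picture, and the gripper never went near it. I did not touch the pink look-alike either.
- **Robot:** after rising, the force reading was down to about 1 to 2 N in free air, no more than the sensor's usual scatter, and nothing was in contact.

No check failed. The one disagreement was that the two cameras differed by about 3 mm on where the case and pull were, so I used the mean.

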